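Comb the rods into the stock bay and snap its door shut

ROBOT

A 6-joint arm with a two-finger parallel gripper is mounted at the origin on the work surface. World frame = base frame: x ahead of the robot, y to its left, z up, the work surface at z = 0. Lengths are in mm, angles in rad, forces in N, time in s.
With the tool pointing down it reaches from about 350 to 975 mm from the base axis. Payload 7.1 kg.
Tool frame: the origin (TCP) lies at the centre of the arm's flange, where the gripper is bolted on; the fingertips stand 182 mm ahead of it and the grasp point (between the pads) lies 163 mm ahead of it; z points along the fingers, y is the line along which they close (so a half turn about z gives the same grasp; the last joint's range is limited). The gripper opens to 88 mm and grips with 3 to 60 N. Pads are 20 mm wide; open, the fingers measure 115 mm over their backs; the gripper's body (75 mm by 178 mm) begins 61 mm behind the grasp point.
Start: joints at [-1.214, 0.423, 1.63, -0, 1.089, -0.019], TCP at [229.402, -581.361, 404.675] pointing down, gripper open.
Joint ranges: [-3, 3], [-0.9, 2.11], [0.09, 2.58], [-1.31, 4.45], [0.11, 2.69], [-2.54, 2.54]. Speed limits (rad/s): [2.39, 2.39, 3.01, 3.14, 3.14, 3.14].

INTERFACE

Orientations are given as a unit quaternion [x, y, z, w].
In Python, from cell import monitor, imaging, ticket gives the robot as it stands.
- The arm moves only by the tool carry_out, never from a script. Its argument "targets" is a list of rows, each a list of 3 entries, a list of its own where there are three numbers: the opening, from 0 (shut) to 1 (fully open), then the shift along the tool's x, y, z in mm, then the turn, a rotation vector about the tool's x, y, z in units of 5 degrees (1.0 is 5 degrees). A call has 1 to 12 rows; each row shifts and turns the commanded pose from where the row before left it, along the tool's axes as they then stand; what a row does not reach is not made up. A row lasts 1/12 s, in which the tool goes at most 41.7 mm and 7.16 degrees, less where a joint would pass 70% of its speed; a pose out of reach is approached as far as the arm can. A call is refused whole if a number of a shift passes 41.7 or a number of a turn 1, either way. A call with a gripper value outside its range is refused whole. The fingers move at their own pace and stop on an object; "force" is the grip in N (left out, the last holds). Time passes only in rows, so rows that do not move let the fingers close. It gives the time, the measured TCP pose, the force, the opening and the grip force at its end, in the units of the state.
- monitor.get_state(): the state, without advancing time (a new reading comes with each control period).
- imaging.camera(name): name is "side" or "top"; returns a dict with "img" (384x512x3 uint8, red, green, blue), "depth" (384x512 float32, mm along the optical axis (not along the pixel's ray), 0 where there is no reading), "camera_matrix" (3x3 intrinsics, pixels), "k1" (the pictures are not rectified: a ray, as slopes to the right and down, at radius r is drawn at 1 + k1 r^2 times it, then the intrinsics apply), "pose" (4x4, takes a point from camera to world coordinates). Camera axes: x right, y up, looking along -z (the intrinsics and any distortion apply to the point x, -y, -z); pixel columns grow to the right and rows downward; lengths in mm; the calibration is good to about 2 mm. A picture is of the moment at which its call begins.
- ticket.hand_in(): hands the job in; it is judged then, once.
The state is a dict: "time": time; "qpos": joint angles; "joint_vel": joint speeds; "effort": joint torques, N m; "position": TCP position; "tool_rot": TCP orientation; "ft_force": force on the tool from outside, world axes, zero at the start; "wrist_torque": the same for the moment, N m; "finger_gap": finger opening in mm; "grasp_force": force on a finger pad.
Only numpy, scipy, OpenCV 4.12 (cv2) and the standard library are available. Lean on these libraries where they do the work, as an engineer would, in place of code of your own. Each camera call takes 0.05 s, during which the arm holds its last target. There are 200 camera calls.

TASK

Draw the rake out from under the riser by its neck, stand it teeth down inside the open end of the stock tray behind the scattered red rods, let go, and take it again by the orange end of its handle. Push it along the tray to comb all five red rods through the door opening and up against the back of the clear-roofed bay, flat and parallel in neat rows across it, touching them with the rake only; then stand the rake on the bench clear of the tray, let go, and push the blue door past its roller catch until it snaps fully shut. Leave the plywood model, the glue, the marker pot and the tape where they are.

Things in the scene. Friction and masses are not known exactly. Their poses are not given: they have to be found in the camera images.
- tray: Plywood stock tray fixed to the bench, 441 x 172 mm, base board 3 mm thick. Origin: at bench height, middle of the door opening; x along the tray into the bay (the way to rake), y across it to the hinge side, z up. Open part x -270 to 0, clear width 140 between rails 22 high, 8 thick; the +y rail ends at x = -146, where the door swings. Clear-roofed bay from x = 0 to 165.
- tray_open_end (a point): Middle of the tray's open end (no wall there), on top of its board: tray x = -270 mm, y = 0, 3 mm above the bench. Axes as the tray's.
- bay_back (a point): Middle of the inner face of the bay's back wall, where it meets the board: tray x = +165 mm, y = 0, 3 mm above the bench. The bay is 140 mm wide inside (y -70 to +70), its side walls 6 mm thick, its clear acrylic roof spans 66 to 70 mm above the bench and begins at the door opening. Axes as the tray's.
- catch_roller (a point): White sprung roller of the catch, 10 mm across, 44 to 62 mm above the bench, at tray x = -11, y = -69 mm, above the -y rail, in an aluminium housing 22 x 12 mm, 70 high, at y = -78 to -90. It holds the shut door's free edge from outside; it gives way sideways by about 4 mm. It is higher than rods and rake.
- door (a joint): Blue door of the bay on an upright hinge: angle in rad, 0 = fully shut across the opening, 1.57 = open, pointing to tray -x along the +y side, at most 2.0. It turns lightly and stays where left. From about 0.11 rad its free edge presses on the sprung roller; about 7 N at the push point takes it over, at 0.045 rad, and it snaps to 0 and is held; let go earlier it springs back.
- door_hinge (a point): Door's hinge axis at tray x = 0, y = +70 mm, 37 mm above the bench. Door: 138 mm wide from the hinge, 8 thick, 6 to 68 mm above the bench. Shut, it runs from the hinge to tray -y, outer face at x = -8, inner at x = 0. A small wooden knob (16 mm across, 20 mm out of the outer face) sits 117 mm from the hinge, 34 mm above the bench.
- door_push (a point): Point on the door's outer face 90 mm from the hinge, 37 mm above the bench: a bare place to push. Moves with the door. Axes as the door's: x is the way the inner face looks (tray x when shut), y points to the hinge.
- rake: Wooden rake 196 mm long, 0.11 to 0.18 kg, standing level on teeth and heel peg. Origin: under the head's centre at teeth-tip level; x from handle to head, z up. Head bar 22 x 112 mm (y), 20 to 40 above the tips; 7 pegs 8 thick at x = 0, y -51 to 51. Handle 20 x 20 mm, same height, x = -11 to -185; 10 mm heel peg at x = -172. At first its rear 85 mm is under the riser.
- rake_neck (a point): Middle of the handle's neck, 45 mm behind the head's centre, 30 mm above the teeth tips: near the centre of mass, where the rake is first taken. Axes as the rake's.
- rake_tail (a point): Middle of the orange grip at the end of the handle, 150 mm behind the head's centre, 30 mm above the teeth tips: where the rake is held to push under the bay's roof.
- rake_head (a point): The same point as the rake's origin (under the head's centre, teeth-tip level).
- riser: Plywood riser shelf fixed to the bench, 220 wide x 115 deep, open underneath (56 mm clear), top at 64 mm; side panels 8 mm. Origin: on the bench at the middle of the front edge; x points out of the front (the way the rake is drawn out), y across.
- station_model: Plywood space-station model standing loose on the riser, base 80 x 100 mm, 140 mm tall, its panels 206 mm wide over all. Origin: under the middle of its base. Leave alone.
- rod1: Red square wooden rod, 12 x 12 x 120 mm, 13 g (1 of 5; at the start number 1 is nearest the tray's open end, 5 nearest or in the door opening), lying on the tray's board. Origin: its middle, 9 mm above the bench (6 above the board); x along the rod. Side by side the five take up 60 mm.
- rod2: Red square wooden rod, 12 x 12 x 120 mm, 13 g (2 of 5; at the start number 1 is nearest the tray's open end, 5 nearest or in the door opening), lying on the tray's board. Origin: its middle, 9 mm above the bench (6 above the board); x along the rod. Side by side the five take up 60 mm.
- rod3: Red square wooden rod, 12 x 12 x 120 mm, 13 g (3 of 5; at the start number 1 is nearest the tray's open end, 5 nearest or in the door opening), lying on the tray's board. Origin: its middle, 9 mm above the bench (6 above the board); x along the rod. Side by side the five take up 60 mm.
- rod4: Red square wooden rod, 12 x 12 x 120 mm, 13 g (4 of 5; at the start number 1 is nearest the tray's open end, 5 nearest or in the door opening), lying on the tray's board. Origin: its middle, 9 mm above the bench (6 above the board); x along the rod. Side by side the five take up 60 mm.
- rod5: Red square wooden rod, 12 x 12 x 120 mm, 13 g (5 of 5; at the start number 1 is nearest the tray's open end, 5 nearest or in the door opening), lying on the tray's board. Origin: its middle, 9 mm above the bench (6 above the board); x along the rod. Side by side the five take up 60 mm.
- glue: White glue bottle with orange cap, 54 mm across, 150 mm tall. Origin: under its middle. Leave alone.
- marker_pot: Green pot 72 mm across, 95 mm tall, with markers standing in it to about 130 mm. Origin: under its middle. Leave alone.
- tape: Blue roll of tape lying flat, 96 mm across, 24 mm high. Origin: under its middle. Leave alone.
There are look-alikes about, which are no part of the job. Leave any green or pink look-alike of the rod3 alone. Leave any turquoise look-alike of the rod2 alone.

How it is judged (in metres and radians):
On the way, in this order (a step that is already met when the one before it is completed fails the run):
1. the rake stands, let go, inside the open end of the tray, behind the rods and pointing along the tray (angle between rake's own z axis and vertical below 0.12 rad and contact force between the fingers and rake below 0.05 N and x of rake_head in the frame of tray between -0.3 and -0.19 m and y of rake_head in the frame of tray between -0.03 and 0.03 m and z of rake_head in the frame of tray below 0.01 m and angle between the x axis of rake and the x axis of tray, either way round below 0.2 rad), for 0.1 s.
2. rake held within 60 mm of the orange grip, its head in the bay; all rods over 80 mm past the door opening, flat, within 0.12 rad of the back wall (x of each of rod1, rod2, rod3, rod4, rod5 in the frame of tray above 0.08 m and z of each of rod1, rod2, rod3, rod4, rod5 in the frame of tray below 0.014 m and angle between the x axis of each of rod1, rod2, rod3, rod4, rod5 and the y axis of tray, either way round below 0.12 rad and contact force between the fingers and rake above 0.5 N and distance between the grasp point and rake_tail below 0.06 m and x of rake_head in the frame of tray above 0.03 m), for 0.1 s.
3. the rake stands let go on the bench, its head clear of the tray (angle between rake's own z axis and vertical below 0.12 rad and (x of rake_head in the frame of tray below -0.283 m or y of rake_head in the frame of tray above 0.15 m or y of rake_head in the frame of tray below -0.15 m or x of rake_head in the frame of tray above 0.24 m) and contact force between the fingers and rake below 0.05 N and height (world z) of rake_head below 0.01 m and linear speed of rake below 0.02 m/s), for 0.1 s.
4. the door has snapped shut (under 0.035 rad) (value of joint door below 0.035 rad), for 0.2 s.
At the end, for the whole second after the job is handed in: Rods at rest over 80 mm past the opening, flat, within 0.12 rad of the back wall; rake standing on the bench (tilt < 0.12), let go, head centre 13 mm or more off the open end, or 150 mm beside the centre line, or 240 mm past the opening; door under 0.035 rad (all of step 3 and x of each of rod1, rod2, rod3, rod4, rod5 in the frame of tray above 0.08 m and z of each of rod1, rod2, rod3, rod4, rod5 in the frame of tray below 0.014 m and angle between the x axis of each of rod1, rod2, rod3, rod4, rod5 and the y axis of tray, either way round below 0.12 rad and value of joint door below 0.035 rad and linear speed of each of rod1, rod2, rod3, rod4, rod5 below 0.02 m/s); the robot touches nothing.
It fails at once if the gripper or arm touches a rod (contact force between any of the fingers, the arm and rod1 above 0.5 N or contact force between any of the fingers, the arm and rod2 above 0.5 N or contact force between any of the fingers, the arm and rod3 above 0.5 N or contact force between any of the fingers, the arm and rod4 above 0.5 N or contact force between any of the fingers, the arm and rod5 above 0.5 N).
It fails at once if the model, glue, marker pot or tape is moved more than 30 mm or tipped over (distance of any of station_model, glue, marker_pot, tape from where it was at the start of the episode above 0.03 m or angle between any of station_model, glue, marker_pot, tape's own z axis and vertical above 0.4 rad).
It also fails if it takes over 72 s, if anything falls off the work surface, if the arm or the gripper's body presses on something with over 40 N, if the wrist force passes 120 N, or if a joint passes its speed limit or range.

## Working session

There is one attempt and no reset: what is moved stays moved. The work goes in short steps, Python scripts to look and compute and a tool call to move; the robot and the scene stay as the last step left them, time stands still between calls to the robot, and variables do not carry over. Pictures are saved under pics/ and viewed, at most 10 in all, crops included, and the job is handed in when it is done.

Besides the shell and the picture viewer there is one more tool, called as a command line: name --argument value ..., lists and objects as JSON in quotes. carry_out: Moves the arm, as the interface text tells. Its arguments: {"type":"object","properties":{"targets":{"type":"array"},"force":{"type":"number"}},"required":["targets"]}

```bash
mkdir -p pics; ls; cat > h.py <<'E'
import numpy as np,cv2
from cell import monitor,imaging,ticket
from scipy.spatial.transform import Rotation as R
def cam(n):
    c=imaging.camera(n); np.savez('%s.npz'%n,**c); return c
def world(c):
    """HxWx3 world points from depth"""
    K=c['camera_matrix'];h,w=c['depth'].shape
    u,v=np.meshgrid(np.arange(w),np.arange(h))
    p=np.stack([u,v],-1).reshape(-1,1,2).astype(np.float64)
    q=cv2.undistortPoints(p,K,np.array([float(c['k1']),0,0,0])).reshape(h,w,2)
    d=c['depth'];P=np.stack([q[...,0]*d,-q[...,1]*d,-d,np.ones_like(d)],-1)
    return (P@c['pose'].T)[...,:3]
def proj(c,X):
    X=np.atleast_2d(X);q=(np.linalg.inv(c['pose'])@np.c_[X,np.ones(len(X))].T).T[:,:3]*[1,-1,-1]
    return cv2.projectPoints(q,np.zeros(3),np.zeros(3),c['camera_matrix'],np.array([float(c['k1']),0,0,0]))[0].reshape(-1,2)
def save(n,img,s=1.5):
    cv2.imwrite('pics/'+n,cv2.resize(img[...,::-1],None,fx=s,fy=s,interpolation=cv2.INTER_CUBIC))
E
python3 - <<'E'
from h import *
for n in('top','side'):
    c=cam(n);save(n+'0.png',c['img']);print(c['pose'].round(2),c['k1'],c['camera_matrix'])
print(monitor.get_state())
E
```

```text
pics
[[-1.00000e-02  9.90000e-01 -1.50000e-01  3.20690e+02]
 [-1.00000e+00 -1.00000e-02  0.00000e+00  1.42400e+01]
 [ 0.00000e+00  1.50000e-01  9.90000e-01  1.37827e+03]
 [ 0.00000e+00  0.00000e+00  0.00000e+00  1.00000e+00]] -0.07487247337990599 [[469.37104453   0.         256.37519097]
 [  0.         469.37104453 187.64805774]
 [  0.           0.           1.        ]]
[[-8.8000e-01  2.5000e-01 -4.0000e-01  4.7080e+01]
 [-4.8000e-01 -4.7000e-01  7.4000e-01  9.3646e+02]
 [-1.0000e-02  8.4000e-01  5.4000e-01  7.4218e+02]
 [ 0.0000e+00  0.0000e+00  0.0000e+00  1.0000e+00]] -0.09884840885573128 [[410.91037966   0.         257.57093456]
 [  0.         410.91037966 189.93436927]
 [  0.           0.           1.        ]]
{'time': 0.1, 'qpos': array([-1.21404260e+00,  4.23743124e-01,  1.63058015e+00,  2.46883051e-05,
        1.08853976e+00, -1.90211227e-02]), 'joint_vel': array([ 0.00026699, -0.00229182, -0.00253556,  0.00070505,  0.00010801,
       -0.0017923 ]), 'effort': array([-1.41048964e-03, -5.45613742e+01, -2.74324536e+01,  6.45827665e-02,
        1.87948236e-02, -2.94495521e-05]), 'position': array([ 229.30319002, -581.16423305,  404.00568953]), 'tool_rot': array([ 9.82401894e-01,  1.86778249e-01, -9.59759701e-05, -6.27992410e-04]), 'ft_force': array([ 0.60762772, -0.47102375, -0.03072599]), 'wrist_torque': array([0.02126718, 0.05658663, 0.02876017]), 'grasp_force': 0.0, 'finger_gap': 88.15442639959836}
```

View pics/top0.png

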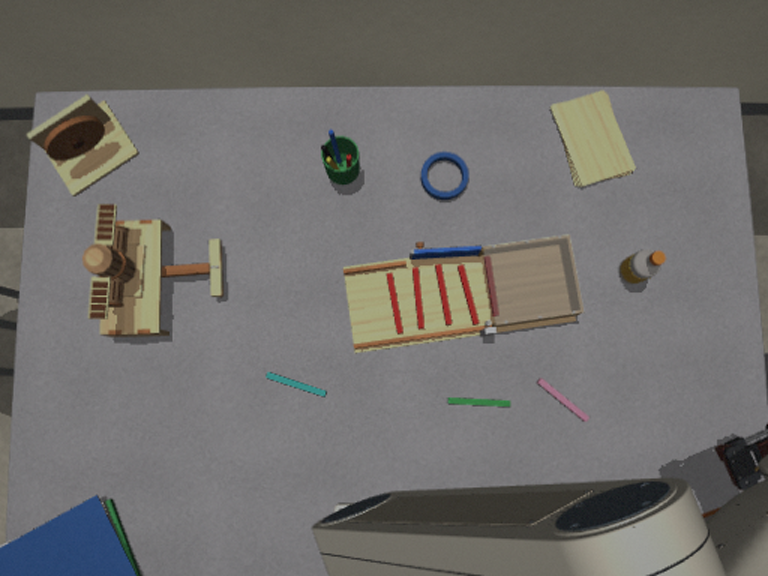

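View pics/side0.png

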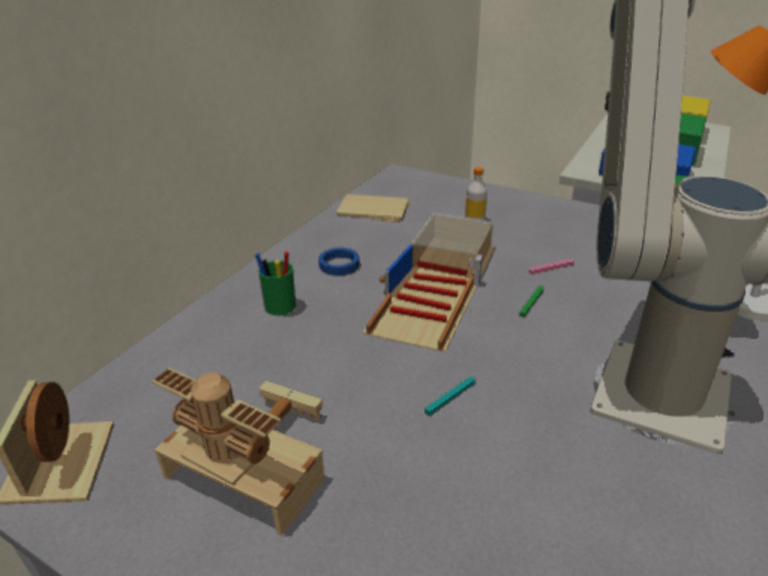

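Top view: the tray has its open end at (350,310) and its bay at right (535,280). The door stands open at (447,252) and the roller housing is at (490,330). The red rods are at (396,303), (419,298), (445,294), (468,294) and (491,288), the last one in the opening under the roof edge. The rake head is at (216,268) and its neck at (185,270). The green (478,402), pink (562,400) and turquoise (296,384) sticks are look-alikes, not red and outside the tray, so I leave them.

```bash
cat > fit.py <<'E'
from h import *
from scipy.optimize import least_squares
def T2(p,X):
    c,s=np.cos(p[2]),np.sin(p[2]);X=np.atleast_2d(np.array(X,float));return np.c_[p[0]+c*X[:,0]-s*X[:,1],p[1]+s*X[:,0]+c*X[:,1],X[:,2]]
def fit(c,X,uv,p0):
    return least_squares(lambda p:(proj(c,T2(p,X))-uv).ravel(),p0,x_scale=[100,100,1])
E
python3 - <<'E'
from fit import *
c=dict(np.load('top.npz'))
W=world(c);img=c['img'].astype(int);r,g,b=img[...,0],img[...,1],img[...,2]
print('bench z',np.median(W[:,:,2][150:250,190:220]))
# red rods
m=((r>110)&(g<60)&(b<70)).astype(np.uint8)
n,L,st,ce=cv2.connectedComponentsWithStats(m)
for i in range(1,n):
    if st[i,4]>30:
        P=W[L==i];print('red',st[i,4],ce[i].round(),np.median(P,0).round(1),P[:,2].std().round(1))
# tray clicks
uv=np.array([[570,236],[580,313],[356,350],[347,275]])/1.5
X=[[171,76,70],[171,-76,70],[-270,-86,3],[-270,78,3]]
s=fit(c,X,uv,[500,-100,-1.5]);print('tray',s.x.round(3),s.fun.round(1))
uvr=np.array([[209,240],[220,239],[222,295],[211,297]])/1.5
Xr=[[-11,56,40],[11,56,40],[11,-56,40],[-11,-56,40]]
q=fit(c,Xr,uvr,[450,350,-1.5]);print('rake',q.x.round(3),q.fun.round(1))
v=img.astype(np.uint8).copy();
v=cv2.resize(v,None,fx=3,fy=3,interpolation=cv2.INTER_CUBIC)
def line(X,p,col):
    cv2.polylines(v,[np.round(proj(c,T2(p,X))*3+1).astype(int)],True,col,1)
line([[-270,-86,3],[171,-86,3],[171,86,3],[-270,86,3]],s.x,(0,255,255))
line([[0,-76,70],[171,-76,70],[171,76,70],[0,76,70]],s.x,(255,0,255))
line([[-270,-70,22],[0,-70,22],[0,-78,22],[-270,-78,22]],s.x,(0,255,0))
line([[-270,70,22],[-146,70,22],[-146,78,22],[-270,78,22]],s.x,(0,255,0))
line(Xr,q.x,(0,255,255));line([[-11,10,40],[-185,10,40],[-185,-10,40],[-11,-10,40]],q.x,(0,255,0))
cv2.imwrite('pics/ov.png',np.hstack([v[400:720,130:480],v[400:720,680:1180]])[...,::-1])
E
```

```text
bench z -1.7039988063271494
red 128 [295. 196.] [ 506.4 -104.5   13.1] 120.2
red 113 [312. 196.] [ 505.9 -153.1   13.2] 2.8
red 131 [278. 198.] [497.8 -54.6  12.9] 3.0
red 127 [263. 202.] [489.7  -9.7  13.4] 2.7
tray [ 512.428 -187.27    -1.441] [ 0.3 -0.5  3.2  0.4 -1.2  2.3 -2.5 -2.5]
rake [557.895 336.4    -1.504] [-0.1 -0.2  0.  -0.1  0.2  0.5 -0.1 -0.3]
```

View pics/ov.png

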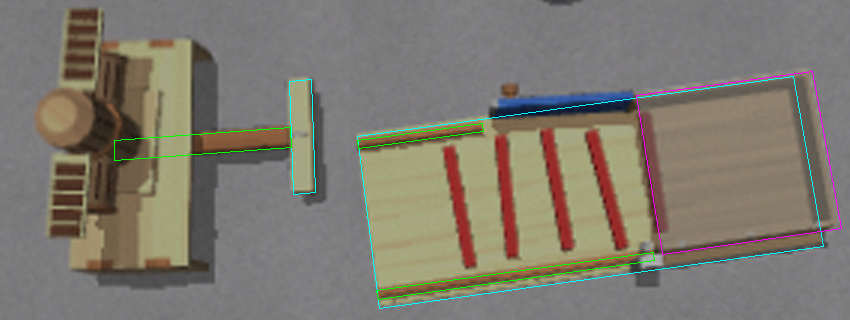

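The rake outline fits well. The tray outline is a few mm off, so I'll refine it with an orthophoto in the estimated tray frame.

```bash
python3 - <<'E'
from fit import *
c=dict(np.load('top.npz'));p=[512.4,-187.3,-1.441]
def ortho(z):
    x,y=np.meshgrid(np.arange(-290,195,1.),np.arange(110,-110,-1.))
    uv=proj(c,T2(p,np.c_[x.ravel(),y.ravel(),np.full(x.size,z)])).astype(np.float32).reshape(*x.shape,2)
    o=cv2.remap(c['img'],uv[...,0],uv[...,1],cv2.INTER_CUBIC)
    for k in range(-250,200,50): o[::10,k+290]=(255,0,255)
    for k in range(-100,101,50): o[110-k,::10]=(255,0,255)
    return o
save('ortho.png',np.vstack([ortho(22),ortho(68)]),1.35)
E
```

```text
(no output)
```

View pics/ortho.png

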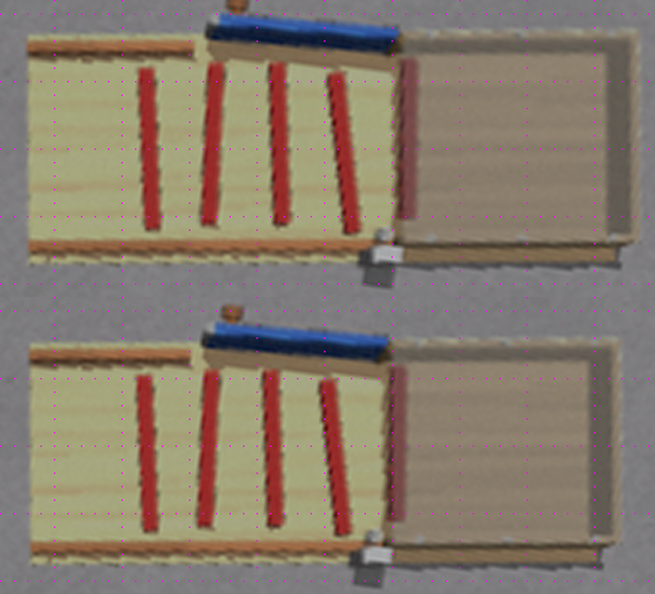

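Checked against the given sizes, the tray origin is about (514.2, -185.6), yaw -1.436. The rake head is at (558, 336), yaw -1.504. I start by turning the tool to match the rake handle.

```bash
cat > go.py <<'E'
import sys
from h import *
TR=np.array([514.2,-185.6]);TH=-1.436
def tray(x,y): 
    c,s=np.cos(TH),np.sin(TH);return TR+[c*x-s*y,s*x+c*y]
def totray(P): 
    c,s=np.cos(TH),np.sin(TH);d=np.array(P[:2])-TR;return np.array([c*d[0]+s*d[1],-s*d[0]+c*d[1]])
def go(x,y,z,phi):
    s=monitor.get_state();r=R.from_quat(s['tool_rot']);M=r.as_matrix()
    g=s['position']+M[:,2]*163
    goal=R.from_euler('z',phi)*R.from_euler('x',np.pi)
    sh=M.T@(np.array([x,y,z])-g)
    tu=np.degrees((r.inv()*goal).as_rotvec())/5
    sa=goal.as_matrix().T@(np.array([x,y,z])-g)
    print('t',round(s['time'],2),'grasp',g.round(1),'tray',totray(g).round(1),'phi',round(np.arctan2(M[1,0],M[0,0]),3),'| shift now',sh.round(1),'after turn',sa.round(1),'turn',tu.round(2),'ft',s['ft_force'].round(1),'gap',round(s['finger_gap'],1),'gf',round(s['grasp_force'],1))
if __name__=='__main__': go(*map(float,sys.argv[1:]))
E
python3 go.py 555 381 200 1.638; python3 -c "
from go import *
print(tray(-295,0),tray(-400,0),tray(-50,0))"
```

```text
t 0.1 grasp [ 229.2 -581.   241. ] tray [ 353.5 -335.5] phi 0.376 | shift now [ 656.1 -775.2   42. ] after turn [937.9 389.6  41. ] turn [-1.000e-02 -1.000e-02 -1.446e+01] ft [ 0.6 -0.5 -0. ] gap 88.2 gf 0.0
[474.55539599 106.72397331] [460.44460473 210.77148924] [ 507.48057559 -136.05356385]
```

carry_out --targets '[[0.6, [0, 0, 0], [0, 0, -1]], [0.6, [0, 0, 0], [0, 0, -1]], [0.6, [0, 0, 0], [0, 0, -1]], [0.6, [0, 0, 0], [0, 0, -1]], [0.6, [0, 0, 0], [0, 0, -1]], [0.6, [0, 0, 0], [0, 0, -1]], [0.6, [0, 0, 0], [0, 0, -1]]]'

```text
time: 0.68
position: [229.3, -581.2, 404.2]
tool_rot: [0.88, 0.475, 0.0, -0.0]
ft_force: [0.3, 1.1, -0.3]
finger_gap: 52.9
grasp_force: 0.0
```

carry_out --targets '[[0.6, [0, 0, 0], [0, 0, -1]], [0.6, [0, 0, 0], [0, 0, -1]], [0.6, [0, 0, 0], [0, 0, -1]], [0.6, [0, 0, 0], [0, 0, -1]], [0.6, [0, 0, 0], [0, 0, -1]], [0.6, [0, 0, 0], [0, 0, -1]], [0.6, [0, 0, 0], [0, 0, -1]], [0.6, [0, 0, 0], [0, 0, -0.46]], [0.6, [36, 15, 0], [0, 0, 0]], [0.6, [36, 15, 0], [0, 0, 0]], [0.6, [36, 15, 0], [0, 0, 0]], [0.6, [36, 15, 0], [0, 0, 0]]]'

```text
time: 1.68
position: [279.6, -432.0, 404.1]
tool_rot: [0.683, 0.73, 0.0, -0.0]
ft_force: [0.0, 0.3, 0.4]
finger_gap: 52.5
grasp_force: 0.0
```

carry_out --targets '[[0.6, [36, 15, 0], [0, 0, 0]], [0.6, [36, 15, 0], [0, 0, 0]], [0.6, [36, 15, 0], [0, 0, 0]], [0.6, [36, 15, 0], [0, 0, 0]], [0.6, [36, 15, 0], [0, 0, 0]], [0.6, [36, 15, 0], [0, 0, 0]], [0.6, [36, 15, 0], [0, 0, 0]], [0.6, [36, 15, 0], [0, 0, 0]], [0.6, [36, 15, 0], [0, 0, 0]], [0.6, [36, 15, 0], [0, 0, 0]], [0.6, [36, 15, 0], [0, 0, 0]], [0.6, [36, 15, 0], [0, 0, 0]]]'

```text
time: 2.68
position: [430.4, 11.4, 404.7]
tool_rot: [0.683, 0.73, -0.0, 0.0]
ft_force: [1.8, -0.3, -0.3]
finger_gap: 52.4
grasp_force: 0.0
```

carry_out --targets '[[0.6, [36, 15, 0], [0, 0, 0]], [0.6, [36, 15, 0], [0, 0, 0]], [0.6, [36, 15, 0], [0, 0, 0]], [0.6, [36, 15, 0], [0, 0, 0]], [0.6, [36, 15, 0], [0, 0, 0]], [0.6, [36, 15, 0], [0, 0, 0]], [0.6, [36, 15, 0], [0, 0, 0]], [0.6, [36, 15, 0], [0, 0, 0]], [0.6, [36, 15, 0], [0, 0, 0]], [0.6, [30, 15, 30], [0, 0, 0]], [0.6, [0, 0, 0], [0, 0, 0]]]'

```text
time: 3.6
position: [555.6, 374.5, 371.1]
tool_rot: [0.682, 0.731, -0.002, -0.001]
ft_force: [-1.7, -1.5, -1.5]
finger_gap: 52.5
grasp_force: 0.0
```

```bash
python3 go.py 555 381 30 1.638
```

```text
t 3.6 grasp [554.8 374.2 208.1] tray [-549.2  115.5] phi 1.641 | shift now [  7.1   1.4 178.1] after turn [  6.8   0.6 178.1] turn [-0.05  0.02  0.03] ft [-1.7 -1.5 -1.5] gap 52.5 gf 0.0
```

carry_out --targets '[[0.6, [5, 0, 30], [0, 0, 0]], [0.6, [0, 0, 35], [0, 0, 0]], [0.6, [0, 0, 35], [0, 0, 0]], [0.6, [0, 0, 35], [0, 0, 0]], [0.6, [0, 0, 25], [0, 0, 0]], [0.6, [0, 0, 18], [0, 0, 0]], [0.6, [0, 0, 0], [0, 0, 0]], [0, [0, 0, 0], [0, 0, 0]], [0, [0, 0, 0], [0, 0, 0]], [0, [0, 0, 0], [0, 0, 0]], [0, [0, 0, 0], [0, 0, 0]], [0, [0, 0, 0], [0, 0, 0]]]' --force 40

```text
time: 4.6
position: [555.5, 375.5, 200.4]
tool_rot: [0.683, 0.73, 0.001, 0.0]
ft_force: [1.2, 0.8, 0.5]
finger_gap: 23.0
grasp_force: 0.5
```

```bash
python3 go.py 555 381 30 1.638
```

```text
t 4.6 grasp [555.8 375.7  37.4] tray [-550.6  116.7] phi 1.638 | shift now [ 5.3 -0.5  7.4] after turn [ 5.3 -0.5  7.4] turn [ 0.02 -0.01 -0.  ] ft [1.2 0.8 0.5] gap 23.0 gf 0.5
```

carry_out --targets '[[0.5, [0, 0, 0], [0, 0, 0]], [0.5, [3, 0, 4], [0, 0, 0]], [0.5, [2, 0, 3], [0, 0, 0]], [0, [0, 0, 0], [0, 0, 0]], [0, [0, 0, 0], [0, 0, 0]], [0, [0, 0, 0], [0, 0, 0]], [0, [0, 0, 0], [0, 0, 0]], [0, [0, 0, 0], [0, 0, 0]], [0, [0, 0, 0], [0, 0, 0]]]' --force 40

```text
time: 5.35
position: [554.7, 380.2, 191.8]
tool_rot: [0.683, 0.73, -0.0, -0.0]
ft_force: [1.4, 0.3, 0.4]
finger_gap: 19.9
grasp_force: 40.0
```

```bash
python3 go.py 555 381 30 1.638
```

```text
t 5.35 grasp [554.7 380.2  28.8] tray [-555.2  116.2] phi 1.638 | shift now [ 0.8  0.4 -1.2] after turn [ 0.8  0.4 -1.2] turn [-0.  0. -0.] ft [1.4 0.3 0.4] gap 19.9 gf 40.0
```

carry_out --targets '[[0, [0, 0, -3], [0, 0, 0]], [0, [-8, 0, 0], [0, 0, 0]], [0, [-16, 0, 0], [0, 0, 0]], [0, [-20, 0, 0], [0, 0, 0]], [0, [-20, 0, 0], [0, 0, 0]], [0, [-20, 0, 0], [0, 0, 0]], [0, [-20, 0, 0], [0, 0, 0]], [0, [-16, 0, 0], [0, 0, 0]], [0, [0, 0, -20], [0, 0, 0]], [0, [0, 0, -20], [0, 0, 0]], [0, [0, 0, -15], [0, 0, 0]], [0, [0, 0, 0], [0, 0, 0]]]'

```text
time: 6.35
position: [563.9, 259.9, 252.9]
tool_rot: [0.683, 0.73, 0.002, 0.001]
ft_force: [0.9, 0.7, 0.0]
finger_gap: 19.7
grasp_force: 40.0
```

```bash
python3 go.py 474.5 106.7 33 1.7056; python3 - <<'E'
from h import *
c=cam('side');save('s1.png',c['img'],1.2)
E
```

```text
t 6.35 grasp [564.6 260.2  89.9] tray [-435.   109.9] phi 1.637 | shift now [-147.3 -100.3   56.2] after turn [-140.  -109.9   56.9] turn [ 0.05 -0.02 -0.79] ft [0.9 0.7 0. ] gap 19.7 gf 40.0
```

View pics/s1.png

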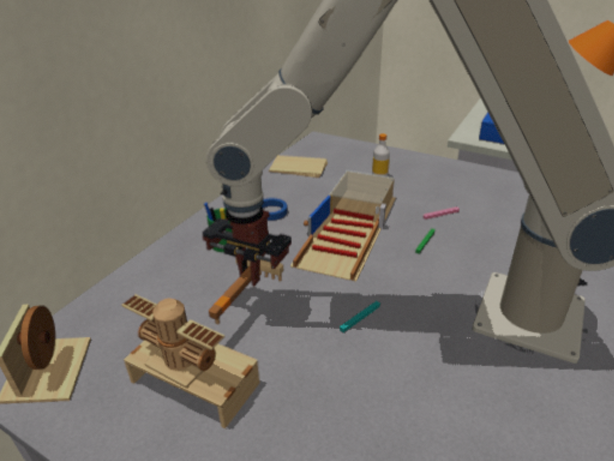

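The rake is out and level in the gripper at (240,270), and nothing else has moved. Next it goes over the tray's open end.

carry_out --targets '[[0, [0, 0, 0], [0, 0, -0.8]], [0, [-20, -16, 0], [0, 0, 0]], [0, [-25, -20, 0], [0, 0, 0]], [0, [-25, -20, 0], [0, 0, 0]], [0, [-25, -20, 0], [0, 0, 0]], [0, [-25, -18, 0], [0, 0, 0]], [0, [-20, -16, 0], [0, 0, 0]], [0, [0, 0, 10], [0, 0, 0]], [0, [0, 0, 15], [0, 0, 0]], [0, [0, 0, 8], [0, 0, 0]], [0, [0, 0, 0], [0, 0, 0]]]'

```text
time: 7.32
position: [472.2, 106.8, 214.8]
tool_rot: [0.657, 0.754, -0.001, -0.001]
ft_force: [-0.1, 0.5, -1.2]
finger_gap: 19.9
grasp_force: 40.0
```

```bash
python3 go.py 474.5 106.7 32 1.7056;  python3 - <<'E'
from h import *
c=cam('top');save('t1.png',c['img'][120:300,150:430],2.6)
E
```

```text
t 7.32 grasp [471.7 106.7  51.8] tray [-295.4   -2.9] phi 1.708 | shift now [-0.4  2.9 19.7] after turn [-0.4  2.8 19.8] turn [-0.04  0.    0.02] ft [-0.1  0.5 -1.2] gap 19.9 gf 40.0
```

View pics/t1.png

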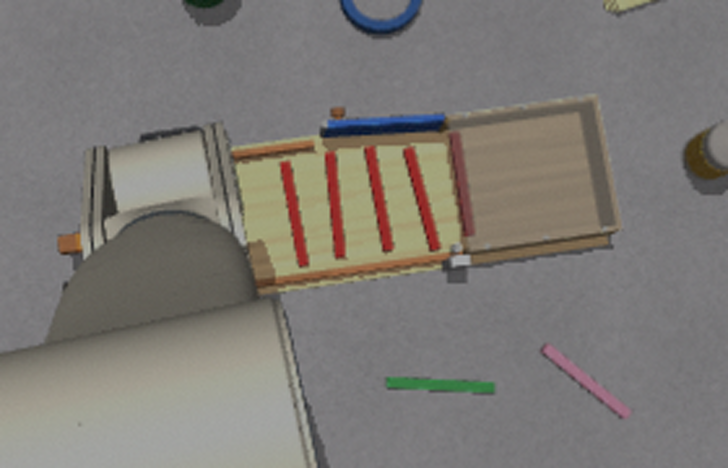

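The arm hides the head in this view, but the rods at (290..470, 200) are untouched. By forward kinematics the head is centred, 3 mm towards -y, so I lower it with a 3 mm correction.

carry_out --targets '[[0, [0, 3, 8], [0, 0, 0]], [0, [0, 0, 8], [0, 0, 0]], [0, [0, 0, 3], [0, 0, 0]], [0, [0, 0, 0], [0, 0, 0]]]'

```text
time: 7.7
position: [475.6, 107.4, 197.0]
tool_rot: [0.657, 0.754, -0.001, -0.0]
ft_force: [-0.7, -0.1, -1.3]
finger_gap: 19.9
grasp_force: 40.0
```

```bash
python3 go.py 474.5 106.7 32 1.7056
```

```text
t 7.7 grasp [475.4 107.4  34. ] tray [-295.5    0.9] phi 1.708 | shift now [-0.6 -1.   2. ] after turn [-0.6 -1.   2. ] turn [-0.02  0.    0.03] ft [-0.7 -0.1 -1.3] gap 19.9 gf 40.0
```

carry_out --targets '[[0, [0, 0, 2], [0, 0, 0]], [0, [0, 0, 0], [0, 0, 0]], [0.5, [0, 0, 0], [0, 0, 0]], [0.5, [0, 0, 0], [0, 0, 0]], [0.5, [0, 0, 0], [0, 0, 0]], [0.5, [0, 0, 0], [0, 0, 0]], [0.5, [0, 0, 0], [0, 0, 0]], [0.5, [0, 0, -15], [0, 0, 0]], [0.5, [0, 0, -25], [0, 0, 0]], [0.5, [0, 0, -25], [0, 0, 0]], [0.5, [0, 0, 0], [0, 0, 0]]]'

```text
time: 8.62
position: [477.2, 107.6, 264.5]
tool_rot: [0.657, 0.754, 0.002, 0.002]
ft_force: [0.9, 0.1, 0.4]
finger_gap: 43.9
grasp_force: 0.0
```

```bash
python3 go.py 460.1 211 32 1.7056;python3 - <<'E'
from h import *
c=cam('side');save('s2.png',c['img'][100:290,180:400],3)
E
```

```text
t 8.62 grasp [478.2 107.8 101.5] tray [-295.6    3.8] phi 1.707 | shift now [104.7  -4.3  69.5] after turn [104.7  -4.1  69.5] turn [ 0.07 -0.    0.02] ft [0.9 0.1 0.4] gap 43.9 gf 0.0
```

View pics/s2.png

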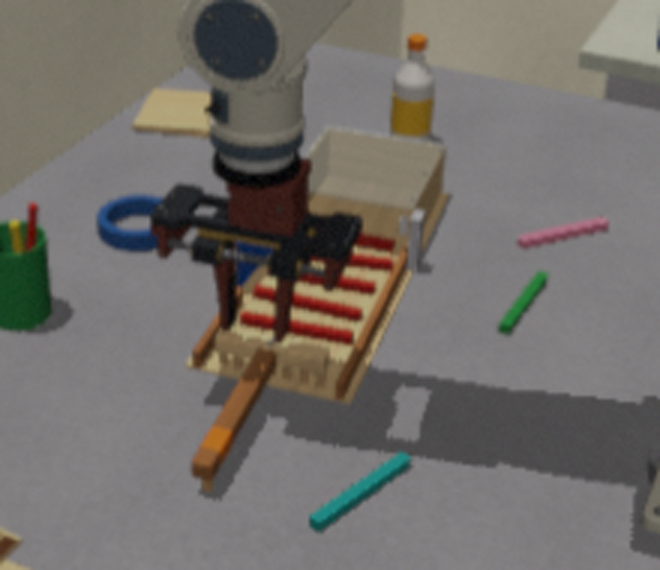

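The rake stands alone inside the open end with its head at (275,360) between the rails. The orange grip is at (215,440), so I retake it there.

carry_out --targets '[[0.5, [20, -2, 0], [0, 0, 0]], [0.5, [30, -2, 0], [0, 0, 0]], [0.5, [30, 0, 0], [0, 0, 0]], [0.5, [24, 0, 0], [0, 0, 0]], [0.5, [0, 0, 20], [0, 0, 0]], [0.5, [0, 0, 22], [0, 0, 0]], [0.5, [0, 0, 18], [0, 0, 0]], [0.5, [0, 0, 10], [0, 0, 0]], [0.5, [0, 0, 0], [0, 0, 0]]]'

```text
time: 9.42
position: [456.6, 209.3, 188.3]
tool_rot: [0.657, 0.754, -0.002, -0.001]
ft_force: [-0.6, 0.5, -0.1]
finger_gap: 43.9
grasp_force: 0.0
```

```bash
python3 go.py 460.1 211 31 1.7056;python3 - <<'E'
from h import *
c=cam('top');save('t2.png',c['img'][140:270,150:410],3)
E
```

```text
t 9.42 grasp [455.8 209.   25.3] tray [-398.9   -4.8] phi 1.708 | shift now [ 1.4  4.5 -5.7] after turn [ 1.4  4.5 -5.7] turn [-0.05  0.01  0.02] ft [-0.6  0.5 -0.1] gap 43.9 gf 0.0
```

View pics/t2.png

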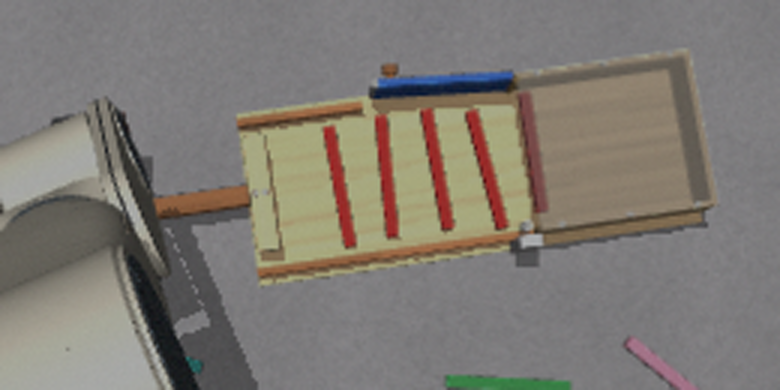

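The rake is placed square between the rails with its head at (266,195), and rod 1 at (340,185) is well ahead. I correct y and z, then grip the tail.

carry_out --targets '[[0.5, [0, 3, -3], [0, 0, 0]], [0.5, [0, 2, -2], [0, 0, 0]], [0.5, [0, 0, 0], [0, 0, 0]], [0, [0, 0, 0], [0, 0, 0]], [0, [0, 0, 0], [0, 0, 0]], [0, [0, 0, 0], [0, 0, 0]], [0, [0, 0, 0], [0, 0, 0]], [0, [0, 0, 0], [0, 0, 0]], [0, [0, 0, 0], [0, 0, 0]], [0, [0, 0, 0], [0, 0, 0]]]' --force 50

```text
time: 10.3
position: [462.7, 210.5, 196.1]
tool_rot: [0.657, 0.754, -0.0, 0.0]
ft_force: [-1.4, -0.3, 3.4]
finger_gap: 19.7
grasp_force: 50.0
```

```bash
python3 go.py 507.5 -136 33 1.7056;python3 - <<'E'
from fit import *
c=cam('top')
v=cv2.resize(c['img'],None,fx=3,fy=3,interpolation=cv2.INTER_CUBIC)[450:800,560:860]
# head fit, from previous crop clicks
uv=np.array([[250,134],[270,133],[284,257],[263,260]])/3+[150,140]
q=fit(c,[[-11,56,43],[11,56,43],[11,-56,43],[-11,-56,43]],uv,[480,60,-1.43]);print(q.x.round(3),q.fun.round(1))
from go import totray;print(totray(q.x[:2]))
E
```

```text
t 10.3 grasp [462.7 210.5  33.1] tray [-399.4    2.2] phi 1.707 | shift now [-3.493e+02 -2.800e+00  1.000e-01] after turn [-3.493e+02 -2.100e+00  1.000e-01] turn [-0.    0.    0.02] ft [-1.4 -0.3  3.4] gap 19.7 gf 50.0
[476.979  59.608  -1.468] [-0.3  1.8  0.6  1.3  0.2 -1.4 -0.5 -1.6]
[-247.98584698   -3.93034399]
```

carry_out --targets '[[0, [0, 0, -2], [0, 0.1, 0]], [0, [0, 0, -2.5], [0, 0.1, 0]], [0, [0, 0, 0], [0, 0, 0]], [0, [-6, 0, 0], [0, 0, 0]], [0, [-12, 0, 0], [0, 0, 0]], [0, [-12, 0, 0], [0, 0, 0]], [0, [-12, 0, 0], [0, 0, 0]], [0, [-12, 0, 0], [0, 0, 0]], [0, [-12, 0, 0], [0, 0, 0]], [0, [-12, 0, 0], [0, 0, 0]], [0, [-6, 0, 0], [0, 0, 0]], [0, [0, 0, 0], [0, 0, 0]]]' --force 60

```text
time: 11.35
position: [474.3, 125.7, 198.9]
tool_rot: [0.658, 0.753, 0.006, -0.007]
ft_force: [-0.5, 1.3, -1.7]
finger_gap: 19.5
grasp_force: 60.0
```

```bash
python3 go.py 507.5 -136 36 1.7056;python3 - <<'E'
from h import *
c=cam('top');save('t3.png',c['img'][145:265,200:410],3.7)
E
```

```text
t 11.35 grasp [473.9 128.5  35.9] tray [-316.7    2.3] phi 1.705 | shift now [-266.6   -2.2   -4.7] after turn [-2.667e+02 -2.300e+00 -1.000e-01] turn [-0.  -0.2 -0. ] ft [-0.5  1.3 -1.7] gap 19.5 gf 60.0
```

View pics/t3.png

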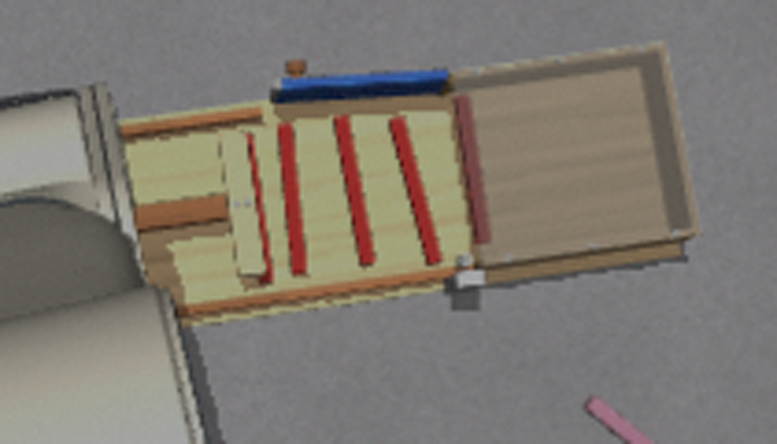

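The head at (243,205) is centred between the rails and has just reached rod 1 at (258,210). I continue combing.

carry_out --targets '[[0, [-6, 0, -0.1], [0, 0, 0]], [0, [-12, 0, -0.2], [0, 0, 0]], [0, [-12, 0, -0.2], [0, 0, 0]], [0, [-12, 0, -0.2], [0, 0, 0]], [0, [-12, 0, -0.2], [0, 0, 0]], [0, [-12, 0, -0.2], [0, 0, 0]], [0, [-12, 0, -0.2], [0, 0, 0]], [0, [-12, 0, -0.2], [0, 0, 0]], [0, [-12, 0, -0.2], [0, 0, 0]], [0, [-12, 0, -0.2], [0, 0, 0]], [0, [-6, 0, -0.1], [0, 0, 0]], [0, [0, 0, 0], [0, 0, 0]]]'

```text
time: 12.4
position: [490.7, 7.0, 198.8]
tool_rot: [0.658, 0.753, 0.006, -0.006]
ft_force: [0.8, -0.1, -0.5]
finger_gap: 19.6
grasp_force: 60.0
```

```bash
python3 go.py 507.5 -136 36 1.7056;python3 - <<'E'
from h import *
c=cam('top');save('t4.png',c['img'][145:265,200:410],3.7)
E
```

```text
t 12.4 grasp [490.4   9.8  35.9] tray [-196.8    2.7] phi 1.706 | shift now [-146.7   -2.7   -2.7] after turn [-1.468e+02 -2.600e+00 -1.000e-01] turn [ 0.  -0.2  0. ] ft [ 0.8 -0.1 -0.5] gap 19.6 gf 60.0
```

View pics/t4.png

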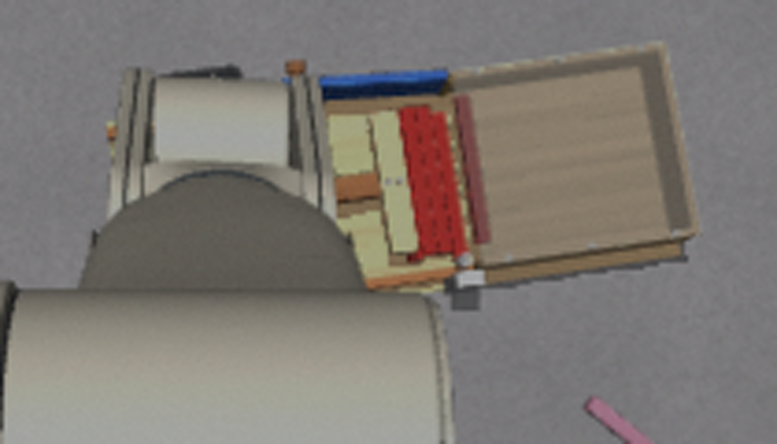

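All rods are gathered flat and parallel ahead of the head at (430,180). That was the tenth view, so from here I rely on numbers. I continue to the back wall.

carry_out --targets '[[0, [-6, 0, -0.1], [0, 0, 0]], [0, [-12, 0, -0.2], [0, 0, 0]], [0, [-12, 0, -0.2], [0, 0, 0]], [0, [-12, 0, -0.2], [0, 0, 0]], [0, [-12, 0, -0.2], [0, 0, 0]], [0, [-12, -1, -0.2], [0, 0, 0]], [0, [-12, -1, -0.2], [0, 0, 0]], [0, [-12, 0, -0.2], [0, 0, 0]], [0, [-12, 0, -0.2], [0, 0, 0]], [0, [-12, 0, -0.2], [0, 0, 0]], [0, [-12, 0, -0.2], [0, 0, 0]], [0, [-6, 0, -0.1], [0, 0, 0]]]'

```text
time: 13.45
position: [506.8, -124.4, 198.8]
tool_rot: [0.657, 0.753, 0.006, -0.006]
ft_force: [0.0, 0.6, -1.2]
finger_gap: 19.7
grasp_force: 60.0
```

carry_out --targets '[[0, [-4, 0, 0], [0, 0, 0]], [0, [-3, 0, 0], [0, 0, 0]], [0, [-3, 0, 0], [0, 0, 0]], [0, [-2, 0, 0], [0, 0, 0]], [0, [0, 0, 0], [0, 0, 0]]]'

```text
time: 13.87
position: [508.2, -134.6, 198.6]
tool_rot: [0.657, 0.754, 0.006, -0.006]
ft_force: [1.0, -0.6, -0.5]
finger_gap: 19.9
grasp_force: 60.0
```

```bash
cat > rods.py <<'E'
from go import *
c=cam('top');W=world(c);I=c['img'].astype(int);h=cv2.cvtColor(c['img'],cv2.COLOR_RGB2HSV)
m=((I[...,0]-I[...,1]>25)&(I[...,0]-I[...,2]>22)&((h[...,0]<4)|(h[...,0]>165)))
K=np.linalg.inv(c['camera_matrix'])
v,u=np.nonzero(m)
q=cv2.undistortPoints(np.stack([u,v],-1).reshape(-1,1,2).astype(float),c['camera_matrix'],np.array([float(c['k1']),0,0,0])).reshape(-1,2)
d=(c['pose'][:3,:3]@np.c_[q[:,0],-q[:,1],-np.ones(len(q))].T).T;o=c['pose'][:3,3]
P=o+d*((15-o[2])/d[:,2])[:,None]
T=np.array([totray(p) for p in P]);k=(abs(T[:,0])<290)&(abs(T[:,1])<85);T=T[k]
for lo in range(-60,61,20):
    s=T[abs(T[:,1]-lo)<10];print(lo,len(s),s[:,0].min().round(),s[:,0].max().round()) if len(s) else print(lo,0)
print('y',T[:,1].min().round(),T[:,1].max().round(),'n',len(T))
E
python3 go.py 507.5 -136 36 1.7056; python3 rods.py
```

```text
t 13.87 grasp [ 507.9 -131.8   35.6] tray [-54.1   0.9] phi 1.708 | shift now [-4.1 -0.9 -0.5] after turn [-4.1 -0.9 -0.4] turn [ 0.   -0.2   0.03] ft [ 1.  -0.6 -0.5] gap 19.9 gf 60.0
-60 50 96.0 151.0
-40 99 110.0 152.0
-20 99 109.0 152.0
0 98 110.0 153.0
20 95 110.0 152.0
40 94 110.0 152.0
60 40 110.0 152.0
y -64.0 61.0 n 575
```

carry_out --targets '[[0, [-3, 0, 0], [0, 0, 0]], [0, [-2, 0, 0], [0, 0, 0]], [0, [-2, 0, 0], [0, 0, 0]], [0, [0, 0, 0], [0, 0, 0]]]'

```text
time: 14.25
position: [509.2, -141.7, 198.5]
tool_rot: [0.657, 0.754, 0.006, -0.006]
ft_force: [-0.0, 0.9, 1.9]
finger_gap: 19.9
grasp_force: 60.0
```

```bash
python3 go.py 507.5 -136 36 1.7056; python3 rods.py
```

```text
t 14.25 grasp [ 508.9 -138.9   35.6] tray [-46.9   1. ] phi 1.707 | shift now [ 3.1 -1.  -0.4] after turn [ 3.1 -1.  -0.4] turn [ 0.   -0.2   0.02] ft [-0.   0.9  1.9] gap 19.9 gf 60.0
-60 51 102.0 160.0
-40 97 117.0 159.0
-20 100 116.0 160.0
0 99 117.0 160.0
20 95 117.0 160.0
40 96 117.0 160.0
60 40 117.0 159.0
y -63.0 63.0 n 578
```

carry_out --targets '[[0, [-2, 0, 0], [0, 0, 0]], [0, [-2, 0, 0], [0, 0, 0]], [0, [0, 0, 0], [0, 0, 0]]]'

```text
time: 14.55
position: [509.7, -145.7, 198.5]
tool_rot: [0.657, 0.754, 0.006, -0.007]
ft_force: [-0.8, 1.4, 6.7]
finger_gap: 19.5
grasp_force: 60.0
```

```bash
python3 go.py 507.5 -136 36 1.7056; python3 rods.py|head -4
```

```text
t 14.55 grasp [ 509.3 -142.9   35.6] tray [-43.    0.9] phi 1.707 | shift now [ 7.  -0.9 -0.3] after turn [ 7.  -0.9 -0.4] turn [ 0.   -0.2   0.02] ft [-0.8  1.4  6.7] gap 19.5 gf 60.0
-60 46 108.0 163.0
-40 99 120.0 164.0
-20 98 121.0 165.0
0 99 121.0 164.0
```

The rods are against the back wall (front edge at x≈165) and the contact force is rising. I draw the rake straight back out.

carry_out --targets '[[0, [2, 0, 0], [0, 0, 0]], [0, [5, 0, -1], [0, 0, 0]], [0, [10, 0, -1], [0, 0, 0]], [0, [20, 0, 0], [0, 0, 0]], [0, [25, 0, 0], [0, 0, 0]], [0, [25, 0, 0], [0, 0, 0]], [0, [25, 0, 0], [0, 0, 0]], [0, [25, 0, 0], [0, 0, 0]], [0, [25, 0, 0], [0, 0, 0]], [0, [25, 0, 0], [0, 0, 0]], [0, [25, 0, 0], [0, 0, 0]], [0, [25, 0, 0], [0, 0, 0]]]'

```text
time: 15.6
position: [476.3, 91.0, 204.3]
tool_rot: [0.657, 0.754, 0.005, -0.007]
ft_force: [1.2, -0.8, -0.8]
finger_gap: 19.9
grasp_force: 60.0
```

carry_out --targets '[[0, [25, 0, 0], [0, 0, 0]], [0, [25, 0, 0], [0, 0, 0]], [0, [25, 0, 0], [0, 0, 0]], [0, [25, 0, 0], [0, 0, 0]], [0, [25, 0, 0], [0, 0, 0]], [0, [25, 0, 0], [0, 0, 0]], [0, [25, 0, 0], [0, 0, 0]], [0, [20, 0, 0], [0, 0, 0]], [0, [10, 0, 0], [0, 0, 0]], [0, [0, 0, 0], [0, -0.1, 0]], [0, [0, 0, 0], [0, -0.1, 0]], [0, [0, 0, 0], [0, 0, 0]]]'

```text
time: 16.6
position: [449.1, 291.5, 207.8]
tool_rot: [0.657, 0.754, -0.001, 0.0]
ft_force: [-0.1, 0.7, -1.0]
finger_gap: 19.7
grasp_force: 60.0
```

```bash
python3 go.py 449.7 290 30 1.7056; python3 rods.py; python3 - <<'E'
from go import *
# heights of the rake head region by depth
c=dict(np.load('top.npz'));W=world(c).reshape(-1,3)
g=np.array([totray(p) for p in W]);k=(g[:,0]>-365)&(g[:,0]<-295)&(abs(g[:,1])<75)&(W[:,2]>18)&(W[:,2]<90)
s=g[k];print(len(s),np.percentile(s[:,0],[2,50,98]).round(),np.percentile(s[:,1],[2,50,98]).round(),np.percentile(W[k][:,2],[10,50,90]).round(1))
E
```

```text
t 16.6 grasp [448.9 291.2  44.8] tray [-481.3   -0.6] phi 1.707 | shift now [-1.3  0.6 14.8] after turn [-1.3  0.6 14.8] turn [-0.01  0.02  0.02] ft [-0.1  0.7 -1. ] gap 19.7 gf 60.0
-60 58 105.0 163.0
-40 135 105.0 164.0
-20 133 105.0 165.0
0 133 105.0 164.0
20 133 105.0 164.0
40 131 105.0 164.0
60 55 106.0 164.0
y -63.0 63.0 n 778
369 [-362. -337. -325.] [-55.  -2.  52.] [48.  52.8 56.5]
```

The rods sit in a straight block, x 105–164. The head is at tray x≈-332, clear of the tray, so I lower the rake and let go.

carry_out --targets '[[0, [0, 0, 5], [0, 0, 0]], [0, [0, 0, 4], [0, 0, 0]], [0, [0, 0, 2], [0, 0, 0]], [0, [0, 0, 0], [0, 0, 0]]]'

```text
time: 16.98
position: [449.3, 291.7, 196.3]
tool_rot: [0.657, 0.753, -0.001, -0.0]
ft_force: [1.2, 0.1, -0.7]
finger_gap: 19.6
grasp_force: 60.0
```

```bash
python3 go.py 449.7 290 33 1.7056
```

```text
t 16.98 grasp [449.1 291.6  33.3] tray [-4.816e+02 -4.000e-01] phi 1.707 | shift now [-1.7  0.4  0.3] after turn [-1.7  0.4  0.3] turn [-0.01  0.01  0.01] ft [ 1.2  0.1 -0.7] gap 19.6 gf 60.0
```

carry_out --targets '[[0, [0, 0, 1], [0, 0, 0]], [0, [0, 0, 0], [0, 0, 0]], [0.5, [0, 0, 0], [0, 0, 0]], [0.5, [0, 0, 0], [0, 0, 0]], [0.5, [0, 0, 0], [0, 0, 0]], [0.5, [0, 0, 0], [0, 0, 0]], [0.5, [0, 0, 0], [0, 0, 0]], [0.5, [0, 0, -15], [0, 0, 0]], [0.5, [0, 0, -30], [0, 0, 0]], [0.5, [0, 0, -35], [0, 0, 0]], [0.5, [0, 0, -35], [0, 0, 0]], [0, [0, 0, 0], [0, 0, 0]]]'

```text
time: 17.98
position: [451.2, 293.4, 317.0]
tool_rot: [0.657, 0.754, 0.005, 0.001]
ft_force: [0.6, 0.4, 0.6]
finger_gap: 39.7
grasp_force: 0.0
```

```bash
python3 - <<'E'
from go import *
c=cam('top');W=world(c).reshape(-1,3)
g=np.array([totray(p) for p in W]);k=(g[:,0]>-375)&(g[:,0]<-295)&(abs(g[:,1])<75)&(W[:,2]>18)&(W[:,2]<90)
s=g[k];print(len(s),np.percentile(s[:,0],[2,50,98]).round(),np.percentile(s[:,1],[2,50,98]).round(),np.percentile(W[k][:,2],[10,50,90]).round(1))
# door: blue points
h=cv2.cvtColor(c['img'],cv2.COLOR_RGB2HSV).reshape(-1,3)
k=(abs(h[:,0].astype(int)-110)<12)&(h[:,1]>120)&(g[:,0]>-170)&(g[:,0]<20)&(abs(g[:,1])<110)&(W[:,2]>55)&(W[:,2]<80)
D=g[k];vx,vy,x0,y0=cv2.fitLine(D.astype(np.float32),cv2.DIST_L2,0,.01,.01).ravel()
print('door',len(D),np.arctan2(vx,-vy)%np.pi if 0 else (vx,vy,x0,y0),D.min(0).round(),D.max(0).round())
hx,hy=0,70
a=np.median([np.arctan2(y-hy,x-hx) for x,y in D if x<-60]);print('angle from -y clockwise:',(-np.pi/2-a)%(2*np.pi))
E
python3 go.py 449.7 290 33 1.7056
```

```text
387 [-372. -339. -325.] [-54.  -0.  53.] [33.7 37.6 41.7]
door 139 (np.float32(0.99693716), np.float32(-0.07820701), np.float32(-66.0506), np.float32(80.01443)) [-129.   73.] [-1. 88.]
angle from -y clockwise: 1.6976010919386528
t 18.03 grasp [451.5 293.6 151.5] tray [-483.3    2.2] phi 1.708 | shift now [ -3.7  -3.  118.5] after turn [ -3.4  -2.2 118.5] turn [ 0.08 -0.03  0.02] ft [-0.1  0.3 -0.2] gap 36.7 gf 0.0
```

The rake stands level on the bench (head top ≈ 38–40 mm). The door is at ≈1.65 rad. I move behind the door's outer face with the fingers closed.

carry_out --targets '[[0, [-30, 8, 0], [0, 0, 0]], [0, [-36, 10, 0], [0, 0, 0]], [0, [-36, 10, 0], [0, 0, 0]], [0, [-36, 10, 0], [0, 0, 0]], [0, [-36, 10, 0], [0, 0, 0]], [0, [-36, 10, 0], [0, 0, 0]], [0, [-36, 10, 0], [0, 0, 0]], [0, [-36, 10, 0], [0, 0, 0]], [0, [-36, 10, 0], [0, 0, 0]], [0, [-36, 10, 0], [0, 0, 0]], [0, [-36, 8, 0], [0, 0, 0]], [0, [-13, 2, 0], [0, 0, 0]]]'

```text
time: 19.03
position: [612.3, -96.2, 309.8]
tool_rot: [0.658, 0.753, -0.0, 0.0]
ft_force: [0.1, 0.5, 0.2]
finger_gap: 0.5
grasp_force: 0.0
```

```bash
python3 -c "
from go import *
go(*tray(-80,112),40,1.7056)"
```

```text
t 19.03 grasp [612.3 -96.3 146.8] tray [-75.3 109.2] phi 1.705 | shift now [  4.7   2.8 106.8] after turn [  4.7   2.8 106.8] turn [-0.    0.01 -0.01] ft [0.1 0.5 0.2] gap 0.5 gf 0.0
```

carry_out --targets '[[0, [5, 3, 20], [0, 0, 0]], [0, [0, 0, 25], [0, 0, 0]], [0, [0, 0, 25], [0, 0, 0]], [0, [0, 0, 22], [0, 0, 0]], [0, [0, 0, 15], [0, 0, 0]], [0, [0, 0, 0], [0, 0, 0]]]'

```text
time: 19.53
position: [611.4, -86.1, 199.6]
tool_rot: [0.657, 0.754, -0.002, -0.003]
ft_force: [-0.8, -0.2, -0.2]
finger_gap: 0.5
grasp_force: 0.0
```

carry_out --targets '[[0, [3, -10, 0], [0, 0, 0]], [0, [3, -12, 0], [0, 0, 0]], [0, [2, -12, 0], [0, 0, 0]], [0, [0, -12, 0], [0, 0, 0]], [0, [-1, -12, 0], [0, 0, 0]], [0, [-5, -12, 0], [0, 0, 0]], [0, [-6, -11, 0], [0, 0, 0]], [0, [-9, -9, 0], [0, 0, 0]], [0, [-9, -9, 0], [0, 0, 0]], [0, [-11, -6, 0], [0, 0, 0]], [0, [-11, -6, 0], [0, 0, 0]], [0, [0, 0, 0], [0, 0, 0]]]'

```text
time: 20.53
position: [509.1, -147.9, 204.1]
tool_rot: [0.658, 0.753, -0.0, 0.0]
ft_force: [0.2, -0.3, -0.6]
finger_gap: 0.5
grasp_force: 0.0
```

```bash
python3 -c "
from go import *
go(*tray(-18,0),40,1.7056)"; cat > door.py <<'E'
from go import *
c=cam('top');W=world(c).reshape(-1,3)
g=np.array([totray(p) for p in W]);h=cv2.cvtColor(c['img'],cv2.COLOR_RGB2HSV).reshape(-1,3)
k=(abs(h[:,0].astype(int)-110)<14)&(h[:,1]>110)&(g[:,0]>-170)&(g[:,0]<30)&(abs(g[:,1])<110)&(W[:,2]>45)&(W[:,2]<85)
D=g[k];print(len(D))
if len(D)>5:
    vx,vy,x0,y0=cv2.fitLine(D.astype(np.float32),cv2.DIST_L2,0,.01,.01).ravel();print('angle',np.arctan(vx/vy),D.min(0).round(),D.max(0).round())
E
python3 door.py
```

```text
t 20.53 grasp [ 509.1 -148.    41.1] tray [-38.   0.] phi 1.705 | shift now [-20.   -0.    1.1] after turn [-20.   -0.    1.1] turn [ 0.  0. -0.] ft [ 0.2 -0.3 -0.6] gap 0.5 gf 0.0
0
```

carry_out --targets '[[0, [-6, 0, 0], [0, 0, 0]], [0, [-5, 0, 0], [0, 0, 0]], [0, [-3, 0, 0], [0, 0, 0]], [0, [0, 0, 0], [0, 0, 0]]]'

```text
time: 20.92
position: [511.9, -159.7, 204.0]
tool_rot: [0.657, 0.754, 0.0, 0.0]
ft_force: [0.7, 0.7, -0.0]
finger_gap: 0.2
grasp_force: 0.3
```

carry_out --targets '[[0, [-2, 0, 0], [0, 0, 0]], [0, [-2, 0, 0], [0, 0, 0]], [0, [0, 0, 0], [0, 0, 0]]]'

```text
time: 21.17
position: [512.0, -162.4, 204.0]
tool_rot: [0.657, 0.754, 0.0, -0.001]
ft_force: [0.5, 7.3, 2.1]
finger_gap: 0.6
grasp_force: 3.9
```

carry_out --targets '[[0, [-1.5, 0, 0], [0, 0, 0]], [0, [0, 0, 0], [0, 0, 0]]]'

```text
time: 21.33
position: [512.1, -163.7, 204.0]
tool_rot: [0.657, 0.754, 0.0, -0.001]
ft_force: [0.4, 7.8, 2.1]
finger_gap: 0.5
grasp_force: 4.0
```

carry_out --targets '[[0, [-1.5, 0, 0], [0, 0, 0]], [0, [-1.5, 0, 0], [0, 0, 0]], [0, [0, 0, 0], [0, 0, 0]]]'

```text
time: 21.58
position: [512.7, -167.6, 204.0]
tool_rot: [0.657, 0.754, -0.0, -0.0]
ft_force: [-0.9, 3.0, 1.6]
finger_gap: 0.6
grasp_force: 1.2
```

carry_out --targets '[[0, [-1.5, 0, 0], [0, 0, 0]], [0, [-1.5, 0, 0], [0, 0, 0]], [0, [0, 0, 0], [0, 0, 0]]]'

```text
time: 21.83
position: [512.9, -168.6, 203.9]
tool_rot: [0.658, 0.753, 0.001, -0.002]
ft_force: [1.1, 21.1, 5.5]
finger_gap: 0.5
grasp_force: 10.3
```

The force peaked at about 8 N, dropped, then rose to 21 N against a firm stop, so the door has snapped. I back off and check.

carry_out --targets '[[0, [5, 0, 0], [0, 0, 0]], [0, [15, 0, 0], [0, 0, 0]], [0, [20, 0, 0], [0, 0, 0]], [0, [0, 0, -30], [0, 0, 0]], [0, [0, 0, -35], [0, 0, 0]], [0, [0, 0, -35], [0, 0, 0]], [0, [0, 0, -35], [0, 0, 0]], [0, [35, 0, 0], [0, 0, 0]], [0, [40, 0, 0], [0, 0, 0]], [0, [40, 0, 0], [0, 0, 0]], [0, [40, 0, 0], [0, 0, 0]], [0, [0, 0, 0], [0, 0, 0]]]'

```text
time: 22.83
position: [485.5, 27.0, 339.2]
tool_rot: [0.656, 0.755, 0.0, -0.0]
ft_force: [-0.1, 0.4, -0.5]
finger_gap: 0.7
grasp_force: 0.0
```

```bash
python3 door.py; python3 rods.py; python3 -c "
from go import *
go(*tray(-200,0),150,1.7056)
c=dict(np.load('top.npz'));W=world(c).reshape(-1,3)
g=np.array([totray(p) for p in W]);k=(g[:,0]>-375)&(g[:,0]<-295)&(abs(g[:,1])<75)&(W[:,2]>18)&(W[:,2]<90)
s=g[k];print(len(s),np.percentile(W[k][:,2],[10,50,90]).round(1)) if len(s) else print('rake hidden')"
```

```text
156
angle 0.0029189147 [ -7. -58.] [ 0. 69.]
-60 60 105.0 163.0
-40 134 105.0 164.0
-20 132 105.0 164.0
0 138 -183.0 164.0
20 134 -246.0 164.0
40 132 105.0 165.0
60 57 106.0 165.0
y -63.0 63.0 n 787
t 22.93 grasp [486.7  23.5 176.2] tray [-210.9    0.8] phi 1.711 | shift now [-10.8  -0.9  26.3] after turn [-10.9  -0.8  26.2] turn [0.01 0.01 0.06] ft [ 1.3 -0.8 -0.3] gap 0.4 gf 0.0
383 [33.7 37.8 41.4]
```

The door is at ≈0.003 rad, the rods form a straight block at x 105–165, the rake stands level, and the robot is clear.

```bash
python3 -c "
from cell import ticket
print(ticket.hand_in())"
```

```text
the job is handed in; nothing more can be done
None
```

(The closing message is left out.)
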